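# Stack PTFE spacers on the sprung spindle of a coupon holder

### The arm

A 6-joint arm with a two-finger parallel gripper is mounted at the origin on the work surface. World frame = base frame: x ahead of the robot, y to its left, z up, the work surface at z = 0. Lengths are in m, angles in degrees, forces in N, time in s.
With the tool pointing down it reaches from about 0.225 to 0.875 m from the base axis. Payload 3.4 kg.
Tool frame: the origin (TCP) lies midway between the tips of the shut fingers; the grasp point (between the pads) lies 19 mm behind it; z points along the fingers, y is the direction in which the jaws open and shut (so a half turn about z gives the same grasp; the last joint's range is limited). The gripper opens to 85 mm and grips with 20 to 120 N. Pads are 22 mm wide; open, the fingers measure 114 mm over their backs; the gripper's body (76 mm by 85 mm) begins 54 mm behind the grasp point. The pads swing forward as they close: fully open they stand 13 mm farther back than shut.
Start: joints at [-81.876, 15.808, 86.224, -0, 77.962, -6.933], TCP at [0.149, -0.555, 0.231] pointing down, gripper open.
Joint ranges: [-165.64, 165.64], [-43.16, 119.46], [12.63, 154.43], [-67.54, 247.53], [6.08, 155.33], [-154.97, 154.97]. Speed limits (degrees/s): [147.25, 147.25, 180, 180, 180, 180].

### API

Orientations are given as [roll, pitch, yaw] about the fixed x, y, z axes, in that order (R = Rz(yaw) Ry(pitch) Rx(roll)).
In Python, from bench import * gives the robot as it stands. Calls block until the motion is done:
- move_pose(position, orientation): joint-space move of the TCP to a pose.
- line_to(position, rot=None, rate=0.15): straight line of the TCP; rot=None keeps the orientation; rate is the mean speed in m/s.
- move_j(angles): joint-space move.
- set_gripper(opening, grasp_force=None): finger opening in m; grasp_force is the grip in N (None keeps the last); returns when the fingers have stopped.
- wait(seconds).
- inverse_kinematics(position, orientation): joint angles nearest the present ones, or None.
- observe(): the state.
- grab_frame(name): name is "scene" or "top" or "wrist"; returns a dict with "pixels" (480x640x3 uint8, blue, green, red), "fx", "fy", "cx", "cy" (pixels), "pose" (4x4, takes a point from camera to world coordinates); the wrist camera has in their place "mount" (4x4, takes a point from camera to tool coordinates, whose origin is the TCP and whose axes are the flange's). Camera axes: x right, y down, z forward; pixel columns grow to the right and rows downward; lengths in m; the calibration is good to about 2 mm. The wrist camera is an equidistant fisheye: a pixel r from the principal point sees the ray r / f radians off the axis. A picture is of the moment at which its call begins: read the wrist's pose just before it. There is no depth.
A pose or a line that the arm cannot do raises IKError and nothing moves.
- sign_off(): hands the job in, once; it reports no verdict.
The state is a dict: "time_s": time; "joint_positions": joint angles; "qd": joint speeds; "joint_efforts": joint torques, N m; "ee_pos": TCP position; "tcp_rot": TCP orientation; "contact_force": force on the tool from outside, world axes, zero at the start; "torque": the same for the moment, N m; "width": finger opening in m.
Only numpy, scipy, OpenCV 4.12 (cv2) and the standard library are available. Lean on these libraries where they do the work, as an engineer would, in place of code of your own. Each camera call takes 0.05 s, during which the arm holds its last target.

### The job

Thread the three white spacer rings onto the upright spindle of the coupon holder, one after another: the largest first, then the medium one, the smallest last, each lying flat and fully home before the next and the stack let go at the end. The spindle is clamped anywhere along its slot, so feel for it gently: never press on the holder or spindle with more than 25 N, and do not shift or knock over the other things on the bench.

Things in the scene. Friction and masses are not known exactly. Their poses are not given: they have to be found in the camera images.
- holder: Fixed dark steel foot block, 110 mm (its x) by 120 mm (its y), 18 mm high; origin at the centre of its underside, on the table; z up. On it a 72 mm aluminium seat disc, top 24 mm above the table, with a black slot along the holder's y. A plain round steel spindle, 11 mm in diameter, stands upright in the slot: at x = 0 and at an unknown y between -11 and +11 mm, different each time, not reported
- seat (a point): Middle of the slot, on top of the holder's seat disc (24 mm above the table); axes as the holder's. NOT the spindle's own place, which is up to 11 mm along y from it. A ring has 1.25 mm of play all round on the spindle; seated ring centres lie 7, 21 and 35 mm above the seat. The disc is sprung: it yields at about 2 N, sinks 4 mm at about 12 N, then is solid
- tip_level (a point): Point 50 mm above the seat's middle, at the height of the spindle's flat tip (edge rounded under 1 mm), NOT the tip itself. The spindle is sprung lengthwise: pressed from above it yields at about 2.5 N, sinks up to 8 mm at about 7 N, then is solid; let go, it springs back up. Sideways it stands firm to about 20 N, then creeps along the slot
- large_ring_mid (a point): centre (half-way up, on the axis) of the largest white PTFE spacer ring: outer diameter 56 mm, bore 13.5 mm, 14 mm thick, lying flat on the table; z along its axis
- medium_ring_mid (a point): centre (half-way up, on the axis) of the medium white PTFE spacer ring: outer diameter 46 mm, bore 13.5 mm, 14 mm thick, lying flat on the table; z along its axis
- small_ring_mid (a point): centre (half-way up, on the axis) of the smallest white PTFE spacer ring: outer diameter 36 mm, bore 13.5 mm, 14 mm thick, lying flat on the table; z along its axis
- tip_box: open yellow pipette-tip box, 120 x 80 mm, 45 mm high; loose, origin at its underside, to be left alone
- amber_bottle: amber glass bottle, 64 mm across, 130 mm high; loose, origin at its underside, to be left alone
- vial_a: capped glass vial, 26 mm across, 48 mm high; loose, origin at its underside, to be left alone
- vial_b: capped glass vial, 26 mm across, 48 mm high; loose, origin at its underside, to be left alone
- beaker: steel beaker, 68 mm across, 75 mm high; loose, origin at its underside, to be left alone
- pipette: pipette lying down, about 210 mm long along its y, 24 mm high; loose, origin at its underside, to be left alone
- spatula: steel spatula lying flat; loose, origin at its underside, to be left alone
Things that resemble listed ones, but are neither listed nor needed, are in the scene too. Leave any black, brown or yellow look-alike of the part that bears small_ring_mid alone.

How it is judged:
By the outcome, as a careful person would: the job done as asked, in the order asked, and still so for the second after the job is handed in, with the robot touching nothing.
It also fails if it takes over 72 s, if anything falls off the work surface, if the arm or the gripper's body presses on something with over 40 N, if the wrist force passes 120 N, or if a joint passes its speed limit or range.

## Working session

There is one attempt and no reset: what is moved stays moved. The work goes in short steps, each a Python script; the robot and the scene stay as the last script left them, time stands still between calls to the robot, and variables do not carry over. Pictures are saved under pics/ and viewed, and the job is handed in when it is done.

```bash
ls; mkdir -p pics; python3 - <<'E'
from bench import *
import cv2
print(observe())
for n in ["scene","top","wrist"]:
    f=grab_frame(n); cv2.imwrite(f"pics/{n}0.png",f["pixels"]); print(n,{k:v for k,v in f.items() if k!="pixels"})
E
```

```text
pics
{'time_s': 0.0, 'joint_positions': array([-8.18743656e+01,  1.58480511e+01,  8.62954641e+01, -2.04933101e-03,
        7.79608945e+01, -6.93404391e+00]), 'qd': array([ 0.06163486,  0.09268391,  0.02731572, -0.05951314, -0.02678954,
        0.02412485]), 'joint_efforts': array([ 1.15931230e-04, -4.16768146e+01, -2.45807004e+01, -2.96286116e-04,
        1.10267865e-02,  3.26502239e-07]), 'ee_pos': array([ 0.14929501, -0.55473758,  0.23043373]), 'tcp_rot': array([-1.79896112e+02, -1.06162101e-02,  1.50600979e+01]), 'contact_force': array([-0.22057246, -0.47482542, -0.21998784]), 'torque': array([-0.03886578, -0.00574386, -0.02489274]), 'width': 0.08548061029882104}
scene {'fx': 578.0792954467148, 'fy': 578.0792954467148, 'cx': 317.7512345563806, 'cy': 244.35632424620258, 'pose': array([[-0.42893171,  0.49923881, -0.75284673,  1.62860114],
       [ 0.90317613,  0.25273525, -0.34698383,  0.46189425],
       [ 0.01704311, -0.82878556, -0.55930674,  0.84528261],
       [ 0.        ,  0.        ,  0.        ,  1.        ]])}
top {'fx': 470.6620173058468, 'fy': 470.6620173058468, 'cx': 320.10288489992064, 'cy': 238.1057175741989, 'pose': array([[-0.02163396, -0.98534255,  0.16921005,  0.40842535],
       [-0.99931608,  0.02638911,  0.0259036 , -0.01074815],
       [-0.02998922, -0.16853392, -0.98523955,  1.05974591],
       [ 0.        ,  0.        ,  0.        ,  1.        ]])}
wrist {'fx': 371.64829954431775, 'fy': 371.64829954431775, 'cx': 320.30271600335124, 'cy': 236.76948739645013, 'mount': array([[-1.06433801e-04, -9.62362142e-01, -2.71770301e-01,
         6.82205875e-02],
       [ 9.99999881e-01, -2.32060389e-04,  4.30114492e-04,
         6.93692223e-04],
       [-4.76993025e-04, -2.71770222e-01,  9.62362052e-01,
        -1.41992858e-01],
       [ 0.00000000e+00,  0.00000000e+00,  0.00000000e+00,
         1.00000000e+00]])}
```

View pics/scene0.png

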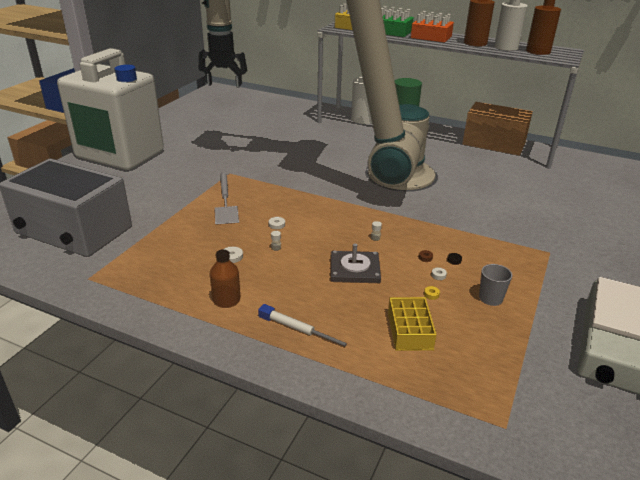

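View pics/top0.png

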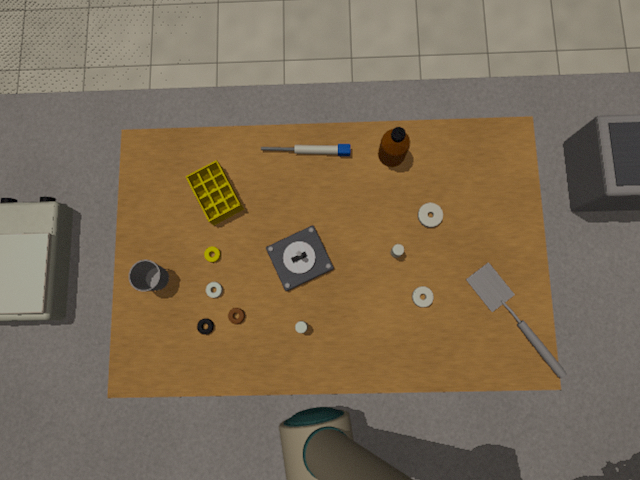

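View pics/wrist0.png

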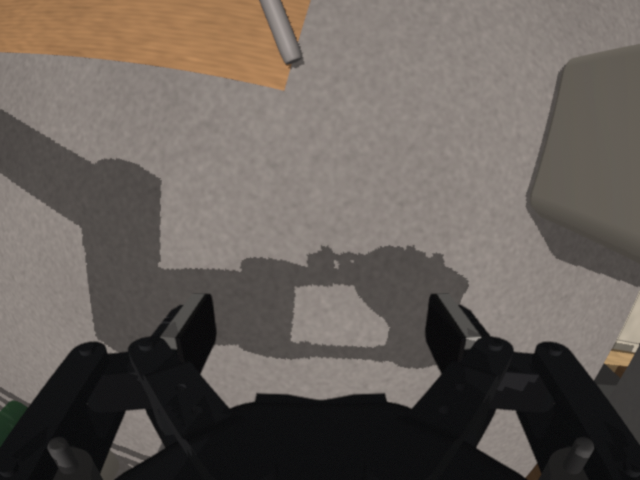

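The top view shows white rings at about (430,215), (423,297) and (214,290). The yellow (212,254), brown (237,316) and black (205,326) ones are decoys. The holder is at about (299,258). Next I'll measure all of them.

```bash
cat > h.py <<'E'
import numpy as np, cv2
from scipy.spatial.transform import Rotation as R
def onplane(f,uv,z,T=None):
    uv=np.atleast_2d(uv).astype(float)
    x=(uv[:,0]-f["cx"])/f["fx"]; y=(uv[:,1]-f["cy"])/f["fy"]
    if "mount" in f:
        r=np.hypot(x,y); s=np.where(r>1e-9,np.sin(r)/np.maximum(r,1e-9),1); d=np.c_[x*s,y*s,np.cos(r)]
        M=T@f["mount"]
    else: d=np.c_[x,y,np.ones(len(x))]; M=f["pose"]
    d=d@M[:3,:3].T; o=M[:3,3]
    return o+d*((z-o[2])/d[:,2])[:,None]
def proj(f,p,T=None):
    M=T@f["mount"] if "mount" in f else f["pose"]
    c=(np.atleast_2d(p)-M[:3,3])@M[:3,:3]
    if "mount" in f:
        th=np.arctan2(np.hypot(c[:,0],c[:,1]),c[:,2]); k=th/np.hypot(c[:,0],c[:,1])
    else: k=1/c[:,2]
    return np.c_[f["cx"]+f["fx"]*c[:,0]*k, f["cy"]+f["fy"]*c[:,1]*k]
def tcpT(s):
    T=np.eye(4); T[:3,:3]=R.from_euler('xyz',s["tcp_rot"],degrees=True).as_matrix(); T[:3,3]=s["ee_pos"]; return T
def blobs(mask,amin):
    n,l,st,c=cv2.connectedComponentsWithStats(mask.astype(np.uint8),connectivity=8)
    return [(i,st[i],c[i],l==i) for i in range(1,n) if st[i][4]>=amin]
E
cat > m.py <<'E'
from bench import *
from h import *
for n in ["top","scene"]:
    f=grab_frame(n); im=f["pixels"]; hsv=cv2.cvtColor(im,cv2.COLOR_BGR2HSV)
    m=(hsv[...,1]<50)&(hsv[...,2]>150)
    print(n)
    for i,st,c,mm in blobs(m,40):
        p=onplane(f,c,0.014)[0]
        if st[4]>3000 or not(0.2<p[0]<0.9 and abs(p[1])<0.55): continue
        cs,_=cv2.findContours(mm.astype(np.uint8),cv2.RETR_EXTERNAL,cv2.CHAIN_APPROX_NONE)
        q=cs[0][:,0,:]; P=onplane(f,q,0.014)
        (cx,cy),r=cv2.minEnclosingCircle(P[:,:2].astype(np.float32)*1000)
        print(c.round(1),st.tolist(),"ctr",round(cx,1),round(cy,1),"dia",round(2*r,1))
f=grab_frame("top"); im=f["pixels"]
a=cv2.resize(im[180:350,180:350],None,fx=3,fy=3,interpolation=cv2.INTER_CUBIC)
cv2.imwrite("pics/crop_top1.png",a)
b=cv2.resize(im[180:320,380:460],None,fx=4,fy=4,interpolation=cv2.INTER_CUBIC)
cv2.imwrite("pics/crop_top2.png",b)
# spatula etc
E
python3 m.py
```

```text
top
[316.5 147.8] [295, 146, 42, 5, 194] ctr 801.5 23.0 dia 96.3
[430.5 214.1] [419, 203, 24, 23, 391] ctr 636.6 -233.5 dia 53.5
[298.4 256.9] [284, 242, 31, 31, 607] ctr 546.7 66.0 dia 69.8
[398.1 249.2] [393, 244, 11, 11, 90] ctr 558.5 -157.2 dia 23.6
[213.  289.2] [206, 282, 15, 15, 139] ctr 479.0 258.3 dia 33.3
[422.7 296.2] [413, 287, 20, 20, 264] ctr 452.8 -205.8 dia 43.1
[300.4 326.8] [296, 322, 10, 11, 93] ctr 392.5 64.2 dia 23.5
scene
[276.5 221.1] [269, 217, 16, 9, 105] ctr 458.1 -203.0 dia 44.9
[234.3 251.9] [225, 247, 17, 12, 128] ctr 640.6 -231.9 dia 53.2
[355.4 262.4] [341, 254, 29, 17, 295] ctr 536.5 60.8 dia 71.5
[438.7 271.7] [432, 268, 14, 9, 85] ctr 484.1 258.4 dia 34.3
[291.  321.3] [270, 311, 43, 22, 299] ctr 802.9 19.8 dia 105.0
```

View pics/crop_top1.png

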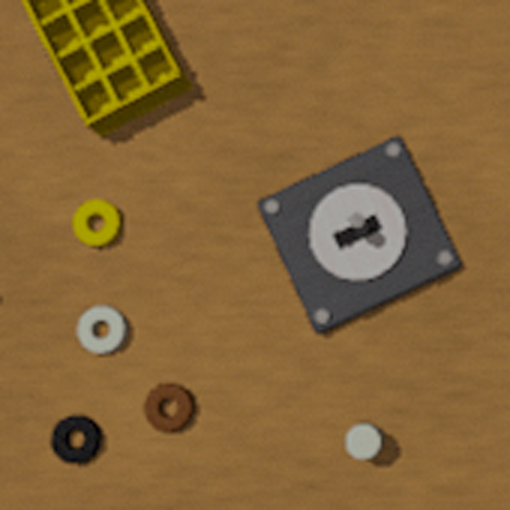

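View pics/crop_top2.png

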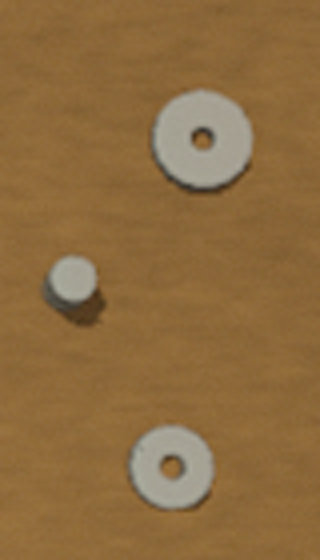

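The white rings measure 53.5, 43.1 and 33.3 mm with the same shrinkage, so they are the 56, 46 and 36 mm ones:
- **Large:** (637,-233)
- **Medium:** (453,-206)
- **Small:** (479,258), the only white one among the yellow, brown and black rings.

The spindle comes first: I'll look at it with the wrist camera.

```bash
python3 - <<'E'
from bench import *
from h import *
move_pose([0.545,0.065,0.16],[180,0,0])
s=observe(); f=grab_frame("wrist"); print(s["time_s"],s["ee_pos"],s["tcp_rot"],s["contact_force"])
cv2.imwrite("pics/w1.png",f["pixels"])
line_to([0.545,0.065,0.110],rate=0.15)
s=observe(); f=grab_frame("wrist"); print(s["time_s"],s["ee_pos"])
cv2.imwrite("pics/w2.png",f["pixels"])
E
```

```text
2.9167 [0.54523435 0.06422416 0.16008086] [ 1.79981905e+02 -1.44058274e-02 -5.77996878e-02] [-0.33912866 -0.8965301   0.61902489]
3.45 [0.54522132 0.0646789  0.11005496]
```

View pics/w1.png

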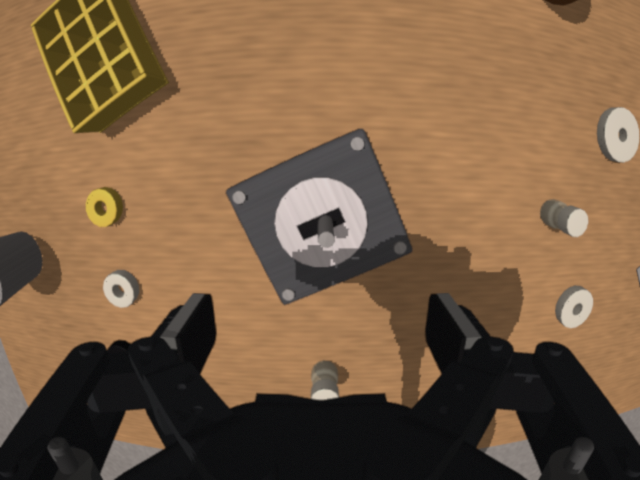

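View pics/w2.png

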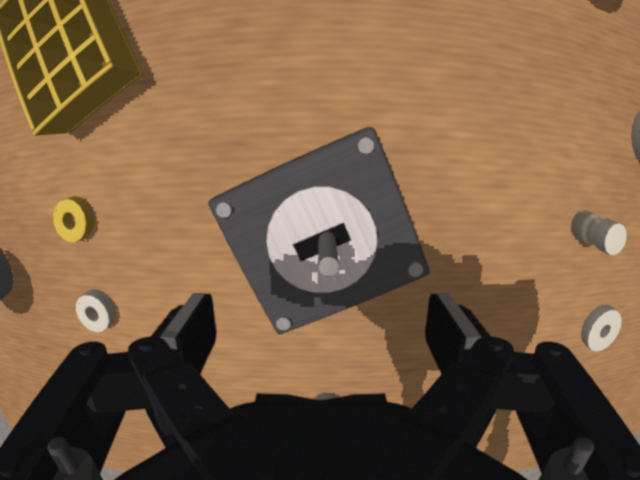

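w2 shows the grey spindle tip at about (329,266) and the slot rising to the right at about (322,242), with screws at (223,210), (366,146), (415,270) and (283,324). I'll centre over the tip and take the close view at the height where a held ring's top would be.

```bash
cat > a.py <<'E'
from bench import *
from h import *
s=observe(); T=tcpT(s); f=grab_frame("wrist")
tip=onplane(f,[328.5,266],0.074,T)[0]
sc=onplane(f,[[223,210],[366,146],[415,270],[283,324]],0.019,T)
c=sc.mean(0); 
print("tip",tip,"holder ctr",c, "sides",[np.linalg.norm(sc[i]-sc[(i+1)%4]).round(4) for i in range(4)])
for a,b in [(0,1),(3,2)]:
    d=sc[a]-sc[b]; print("ydir yaw", np.degrees(np.arctan2(d[1],d[0]))-90)
line_to([tip[0],tip[1],0.062],rate=0.1)
s=observe(); f=grab_frame("wrist"); print(s["time_s"],s["ee_pos"],s["contact_force"])
cv2.imwrite("pics/w3.png",f["pixels"])
cv2.imwrite("pics/w3c.png",cv2.resize(f["pixels"][220:380,220:430],None,fx=3.5,fy=3.5,interpolation=cv2.INTER_CUBIC))
E
python3 a.py
```

```text
tip [0.54827653 0.059676   0.074     ] holder ctr [0.54555176 0.06304553 0.019     ] sides [np.float64(0.1011), np.float64(0.0905), np.float64(0.1006), np.float64(0.0911)]
ydir yaw 23.76907462465205
ydir yaw 24.104851051257157
4.1833 [0.54871328 0.05969437 0.06238732] [ 0.30135648  0.20118839 -0.01005488]
```

View pics/w3c.png

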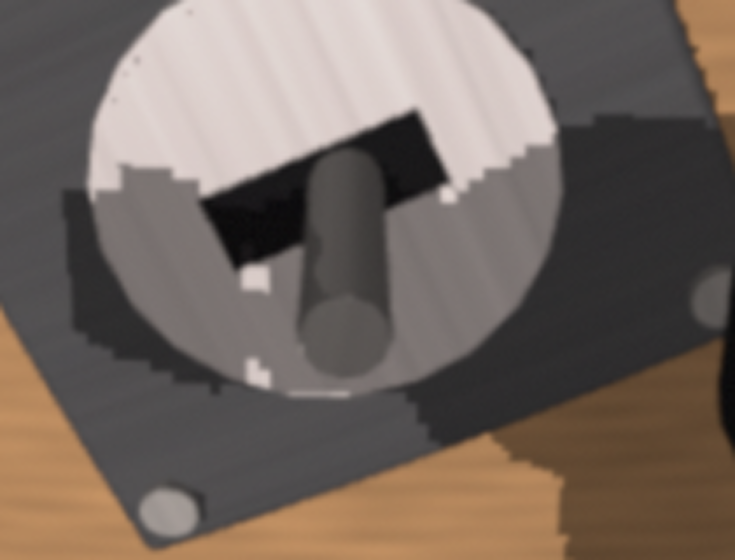

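In w3c the tip disc centre is at crop (346,336), so full (318.9,316), and about 26.5 px across. At 2.4 px/mm that agrees with 11 mm. On to the large ring.

```bash
cat > b.py <<'E'
from bench import *
from h import *
line_to([0.549,0.060,0.12],rate=0.25)
move_pose([0.638,-0.232,0.09],[180,0,0])
set_gripper(0.066,40)
s=observe(); f=grab_frame("wrist"); print(s["time_s"],s["ee_pos"],s["width"],s["contact_force"])
np.save("s4.npy",tcpT(s)); cv2.imwrite("pics/w4.png",f["pixels"])
E
python3 b.py
```

```text
6.125 [ 0.63820314 -0.23095077  0.09044395] 0.06597232001339905 [-1.09260552  0.00413088  0.14914696]
```

View pics/w4.png

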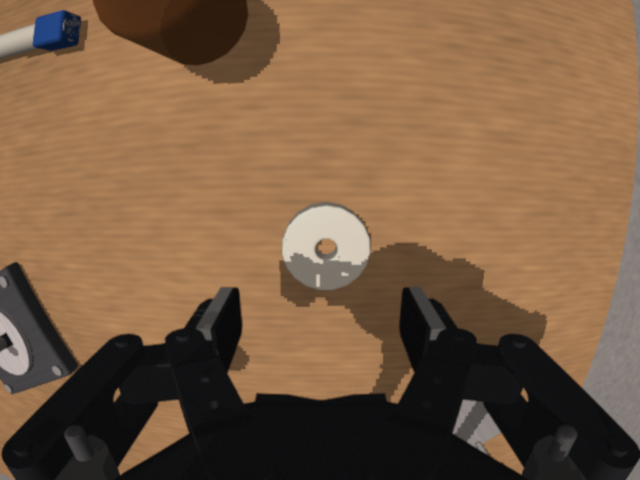

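w4 shows the large ring centred at about (326,247), midway between the fingers and clear of everything. I'll measure it and grasp.

```bash
cat >> h.py <<'E'
def ring_meas(f,T,guess,ztop=0.014):
    """contour of the pale blob nearest guess (px), enclosing circle on its top plane; also the bore hole"""
    hsv=cv2.cvtColor(f["pixels"],cv2.COLOR_BGR2HSV)
    m=((hsv[...,1]<70)&(hsv[...,2]>75)).astype(np.uint8)
    cs,hi=cv2.findContours(m,cv2.RETR_CCOMP,cv2.CHAIN_APPROX_NONE)
    out=[]
    for i,c in enumerate(cs):
        if hi[0][i][3]>=0 or cv2.contourArea(c)<400: continue
        e=cv2.moments(c); p=np.array([e["m10"],e["m01"]])/e["m00"]
        out.append((np.hypot(*(p-guess)),i))
    i=min(out)[1]; res=[]
    P=onplane(f,cs[i][:,0,:],ztop,T)[:,:2]
    (x,y),r=cv2.minEnclosingCircle((P*1000).astype(np.float32)); res.append(("outer",x,y,2*r,))
    j=hi[0][i][2]
    while j>=0:
        if cv2.contourArea(cs[j])>20:
            P=onplane(f,cs[j][:,0,:],ztop,T)[:,:2]; (x,y),r=cv2.minEnclosingCircle((P*1000).astype(np.float32)); res.append(("bore",x,y,2*r))
        j=hi[0][j][0]
    return res
E
python3 - <<'E'
from bench import *
from h import *
T=np.load("s4.npy"); f=grab_frame("wrist"); 
for r in ring_meas(f,T,np.array([326,247])): print(r[0],np.round(r[1:],2))
E
```

```text
outer [ 638.24 -234.93   56.68]
bore [ 638.78 -235.07   13.31]
```

```bash
cat > c.py <<'E'
from bench import *
from h import *
x,y=0.6384,-0.2350
line_to([x,y,0.02],rate=0.2)
line_to([x,y,-0.003],rate=0.06)
s=observe(); print(s["time_s"],s["ee_pos"],s["contact_force"])
set_gripper(0.05,50)
s=observe(); print(s["time_s"],s["width"],s["contact_force"])
line_to([x,y,0.14],rate=0.25)
s=observe(); f=grab_frame("wrist"); print(s["time_s"],s["width"],s["contact_force"])
cv2.imwrite("pics/w5.png",f["pixels"])
cv2.imwrite("pics/w5c.png",cv2.resize(f["pixels"][220:380,220:430],None,fx=3.5,fy=3.5,interpolation=cv2.INTER_CUBIC))
E
python3 c.py
```

```text
7.2583 [ 0.6382428  -0.23487872 -0.00332521] [-0.52660189  0.80036441  0.10772537]
7.525 0.05397598438681924 [-0.80725345 -0.30255001  2.48785641]
8.25 0.053894924183431704 [-0.7350238   0.05075109 -0.5054001 ]
```

View pics/w5c.png

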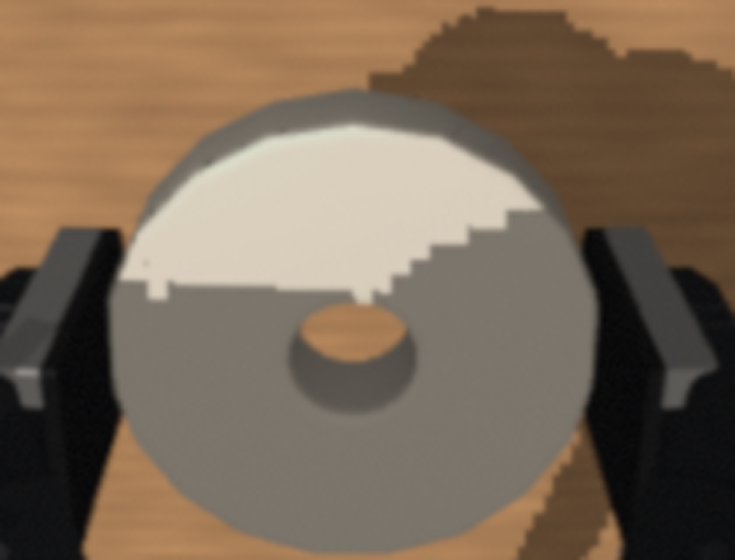

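w5c shows the large ring held level, bore at crop (352.5,358), so full (320.7,322.3). Next I'll compare bore and tip in the tool frame.

```bash
python3 - <<'E'
from bench import *
from h import *
f=grab_frame("wrist"); I=np.eye(4)
b=onplane(f,[320.7,322.3],-0.0173,I)[0]
t=onplane(f,[318.9,316.0],-0.0116,I)[0]
print("bore tool",b,"tip tool",t)
ee=np.array([0.54871,0.05969]); tw=ee+[t[0],-t[1]]
print("tip world",tw,"-> TCP target", tw-[b[0],-b[1]])
w,h=[(417-288)/3.5,0]; e=onplane(f,[[220+288/3.5,322.3],[220+417/3.5,322.3]],-0.0173,I); print("bore dia",np.ptp(e[:,1]))
E
```

```text
bore tool [-0.00054908  0.00100899 -0.0173    ] tip tool [-0.00084155  0.00030889 -0.0116    ]
tip world [0.54786845 0.05938111] -> TCP target [0.54841753 0.0603901 ]
bore dia 0.014019684422078644
```

```bash
cat >> h.py <<'E'
def guarded(line_to,observe,x,y,z0,z1,step,rate,fmax,base,log=True):
    z=z0; tr=[]
    while z>z1+1e-6:
        z=max(z-step,z1); line_to([x,y,z],rate=rate)
        s=observe(); d=s["contact_force"]-base; tr.append((round(z*1000,1),*np.round(d,1)))
        if np.linalg.norm(d)>fmax: break
    if log: print(tr)
    return z,d
E
cat > d.py <<'E'
from bench import *
from h import *
x,y=0.5484,0.0604
move_pose([x,y,0.10],[180,0,0])
line_to([x,y,0.076],rate=0.1); wait(0.15)
s=observe(); b=s["contact_force"]; print(s["time_s"],s["ee_pos"],b)
z,d=guarded(line_to,observe,x,y,0.076,0.064,0.002,0.03,3.5,b)
print(observe()["time_s"],z,d)
E
python3 d.py
```

```text
10.0833 [0.54914091 0.06003568 0.07652927] [ 0.30625148 -0.79578832 -0.04038225]
[(74.0, np.float64(-0.8), np.float64(1.2), np.float64(-0.5)), (72.0, np.float64(-0.3), np.float64(0.9), np.float64(-1.2)), (70.0, np.float64(-0.3), np.float64(0.8), np.float64(-0.6)), (68.0, np.float64(-0.0), np.float64(0.4), np.float64(-0.4)), (66.0, np.float64(0.5), np.float64(0.5), np.float64(-1.2)), (64.0, np.float64(-0.1), np.float64(0.4), np.float64(-0.5))]
11.5833 0.064 [-0.08046738  0.4120284  -0.51437602]
```

There was no contact 7 mm below tip level, so the ring is threaded. Continuing to the seat.

```bash
cat > e.py <<'E'
from bench import *
from h import *
x,y=0.5484,0.0604
b=np.array([0.2,-0.3,-0.5])
z,d=guarded(line_to,observe,x,y,0.064,0.026,0.006,0.06,4,b)
if np.linalg.norm(d)<4: z,d=guarded(line_to,observe,x,y,z,0.0165,0.001,0.02,4.5,b)
s=observe(); print(s["time_s"],s["ee_pos"],d)
f=grab_frame("wrist"); cv2.imwrite("pics/w6.png",f["pixels"][180:480,100:540])
E
python3 e.py
```

```text
[(58.0, np.float64(-0.1), np.float64(-0.4), np.float64(0.2)), (52.0, np.float64(0.4), np.float64(0.9), np.float64(-0.2)), (46.0, np.float64(-0.4), np.float64(0.8), np.float64(-0.2)), (40.0, np.float64(0.5), np.float64(0.7), np.float64(0.2)), (34.0, np.float64(-0.5), np.float64(0.3), np.float64(-0.1)), (28.0, np.float64(0.2), np.float64(0.6), np.float64(-0.4)), (26.0, np.float64(-0.7), np.float64(0.5), np.float64(-0.9))]
[(25.0, np.float64(-0.1), np.float64(0.3), np.float64(-0.8)), (24.0, np.float64(-0.3), np.float64(0.5), np.float64(-0.0)), (23.0, np.float64(0.4), np.float64(0.1), np.float64(-0.4)), (22.0, np.float64(-1.4), np.float64(0.2), np.float64(0.3)), (21.0, np.float64(-1.8), np.float64(-0.2), np.float64(3.1)), (20.0, np.float64(-1.7), np.float64(0.3), np.float64(4.8))]
14.8333 [0.54846544 0.0604005  0.02031859] [-1.65914335  0.31656623  4.83312885]
```

View pics/w6.png

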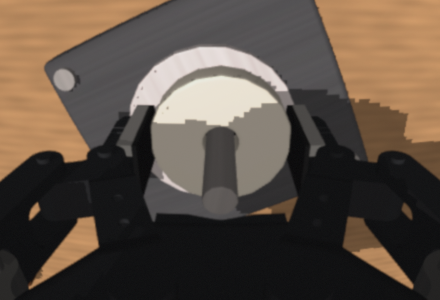

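The ring is on the seat (force rose at TCP z of about 21 mm, 20.7 predicted), and w6 shows it flat around the spindle. I'll release it, check from above, then go to the medium ring.

```bash
cat > g.py <<'E'
from bench import *
from h import *
x,y=0.5484,0.0604
set_gripper(0.070)
s=observe(); print(s["time_s"],s["width"],s["contact_force"])
line_to([x,y,0.11],rate=0.25)
s=observe(); f=grab_frame("wrist"); cv2.imwrite("pics/w7.png",f["pixels"]); np.save("s7.npy",tcpT(s))
move_pose([0.4545,-0.2050,0.09],[180,0,0])
set_gripper(0.056,50)
s=observe(); f=grab_frame("wrist"); cv2.imwrite("pics/w8.png",f["pixels"]); np.save("s8.npy",tcpT(s))
print(s["time_s"],s["ee_pos"],s["width"])
g=proj(f,[0.4545,-0.2050,0.014],tcpT(s))[0]; print(g)
for r in ring_meas(f,tcpT(s),g): print(r[0],np.round(r[1:],2))
E
python3 g.py
```

```text
15.1917 0.06990038161652251 [-0.60758678 -0.80931145 -0.67476536]
17.1333 [ 0.45500684 -0.20420566  0.09005961] 0.055702587421415636
[320.09247213 248.3399272 ]
outer [ 454.54 -207.51   46.94]
bore [ 455.61 -207.16   13.17]
```

View pics/w7.png

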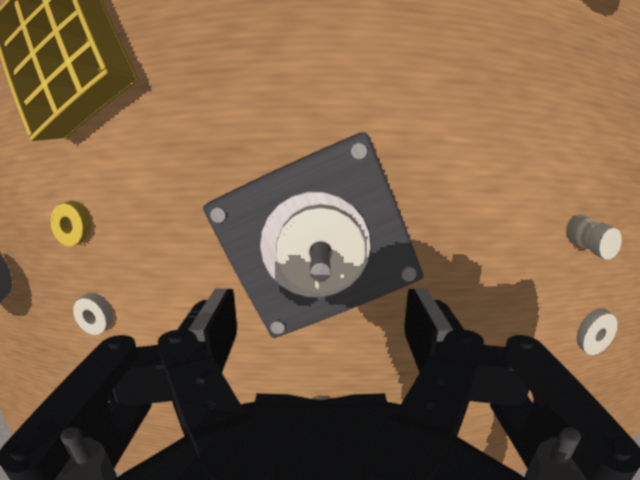

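View pics/w8.png

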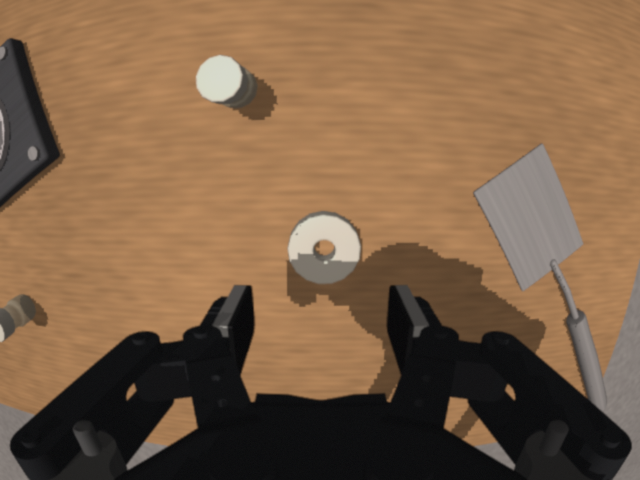

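w7 shows the large ring flat on the disc around the spindle. w8 shows the medium ring at (324,248), measured 46.9 mm across. Grasping it.

```bash
cat > c2.py <<'E'
from bench import *
from h import *
import sys
x,y,z,w,n=[float(v) for v in sys.argv[1:5]]+[sys.argv[5]]
line_to([x,y,0.02],rate=0.2)
line_to([x,y,z],rate=0.06)
s=observe(); print(s["time_s"],s["ee_pos"],s["contact_force"])
set_gripper(w,50)
s=observe(); print(s["time_s"],s["width"],s["ee_pos"],s["contact_force"])
line_to([x,y,0.14],rate=0.25)
s=observe(); f=grab_frame("wrist"); print(s["time_s"],s["width"],s["contact_force"])
cv2.imwrite(f"pics/{n}.png",f["pixels"])
cv2.imwrite(f"pics/{n}c.png",cv2.resize(f["pixels"][220:380,220:430],None,fx=3.5,fy=3.5,interpolation=cv2.INTER_CUBIC))
E
python3 c2.py 0.4550 -0.2073 -0.0015 0.040 w9
```

```text
18.1917 [ 0.45483079 -0.20719783 -0.00174019] [-0.23076089 -0.98522624 -0.26197596]
18.4583 0.04383177398397071 [ 0.45518144 -0.20740631 -0.00089737] [-1.34876161  0.83811405  5.41079023]
19.175 0.043948630988268414 [-0.61088541  0.26181025 -1.71127154]
```

View pics/w9c.png

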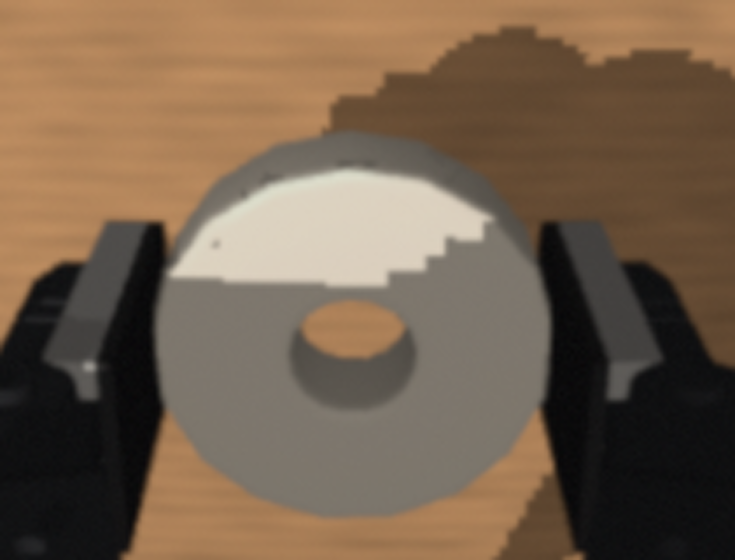

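w9c shows the medium ring held level, bore at crop (353,355.5), so full (320.9,321.6). During the grip Fz rose to 5 N: the fingertips brushed the table. I'll start the last ring 3 mm higher. Now threading the medium ring.

```bash
cat > d2.py <<'E'
from bench import *
from h import *
import sys
u,v,zr,dx=[float(a) for a in sys.argv[1:5]]   # bore px, TCP height when gripped on table, x trim
f=grab_frame("wrist"); I=np.eye(4)
b0=onplane(f,[u,v],-(0.014-zr),I)[0]
tw=np.array([0.54787,0.05938]); x,y=tw-[b0[0],-b0[1]]; x+=dx
print("target",x,y,b0)
np.save("tgt.npy",[x,y])
zc=0.074+zr
move_pose([x,y,zc+0.03],[180,0,0])
line_to([x,y,zc+0.005],rate=0.1); wait(0.15)
s=observe(); b=s["contact_force"]; np.save("base.npy",b); print(s["time_s"],s["ee_pos"],b)
z,d=guarded(line_to,observe,x,y,zc+0.005,zc-0.007,0.002,0.03,3.5,b)
print(observe()["time_s"],z,d)
E
python3 d2.py 320.9 321.6 -0.001 -0.0004
```

```text
target 0.5489799956608744 0.0604704893783966 [-0.00151     0.00109049 -0.015     ]
20.925 [0.5495966  0.06003102 0.07867423] [-0.43491573  0.41126074 -0.75547988]
[(76.0, np.float64(0.6), np.float64(-0.8), np.float64(-0.5)), (74.0, np.float64(1.5), np.float64(-0.3), np.float64(0.5)), (72.0, np.float64(0.3), np.float64(-1.4), np.float64(-0.0)), (70.0, np.float64(0.4), np.float64(-0.3), np.float64(0.1)), (68.0, np.float64(0.4), np.float64(0.4), np.float64(-0.7)), (66.0, np.float64(-0.6), np.float64(0.2), np.float64(-0.3))]
22.425 0.06599999999999999 [-0.63258114  0.23279747 -0.28545343]
```

```bash
cat > e2.py <<'E'
from bench import *
from h import *
import sys
zs,zc,n=float(sys.argv[1]),float(sys.argv[2]),sys.argv[3]   # start z, expected contact z
x,y=np.load("tgt.npy"); b=np.load("base.npy"); b[2]=min(b[2],-0.3)
z,d=guarded(line_to,observe,x,y,zs,zc+0.003,0.006,0.06,4,b)
if np.linalg.norm(d)<4: z,d=guarded(line_to,observe,x,y,z,zc-0.004,0.001,0.02,4.5,b)
s=observe(); print(s["time_s"],s["ee_pos"],d)
f=grab_frame("wrist"); cv2.imwrite(f"pics/{n}.png",f["pixels"][180:480,100:540])
E
python3 e2.py 0.066 0.037 w10
```

```text
[(60.0, np.float64(-0.2), np.float64(-0.9), np.float64(1.5)), (54.0, np.float64(0.5), np.float64(-0.4), np.float64(0.1)), (48.0, np.float64(0.5), np.float64(-0.7), np.float64(-0.1)), (42.0, np.float64(0.6), np.float64(-0.8), np.float64(0.8)), (40.0, np.float64(-0.1), np.float64(-0.9), np.float64(0.4))]
[(39.0, np.float64(0.5), np.float64(0.5), np.float64(0.5)), (38.0, np.float64(-0.3), np.float64(0.1), np.float64(-0.2)), (37.0, np.float64(-1.0), np.float64(-0.8), np.float64(0.8)), (36.0, np.float64(0.5), np.float64(0.2), np.float64(3.5)), (35.0, np.float64(0.4), np.float64(-0.0), np.float64(6.7))]
24.925 [0.54918813 0.06048406 0.03535813] [ 0.41089223 -0.02063132  6.66885312]
```

View pics/w10.png

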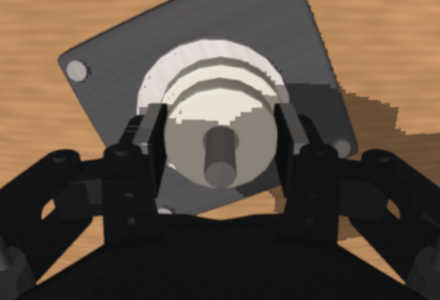

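Contact came at the expected height, and the medium ring lies flat on the large one. Releasing, then the small ring.

```bash
cat > g2.py <<'E'
from bench import *
from h import *
x,y=np.load("tgt.npy")
set_gripper(0.060)
line_to([x,y,0.125],rate=0.25)
s=observe(); f=grab_frame("wrist"); cv2.imwrite("pics/w11.png",f["pixels"][150:450,100:540])
move_pose([0.480,0.258,0.09],[180,0,0])
set_gripper(0.046,50)
s=observe(); f=grab_frame("wrist"); cv2.imwrite("pics/w12.png",f["pixels"])
print(s["time_s"],s["ee_pos"],s["width"])
g=proj(f,[0.480,0.258,0.014],tcpT(s))[0]; print(g)
for r in ring_meas(f,tcpT(s),g): print(r[0],np.round(r[1:],2))
E
python3 g2.py
```

```text
26.9917 [0.48077157 0.25700355 0.09021414] 0.045886298419043105
[317.19238864 248.7187779 ]
outer [480.79 255.74  36.89]
bore [481.37 255.86  13.12]
```

View pics/w11.png

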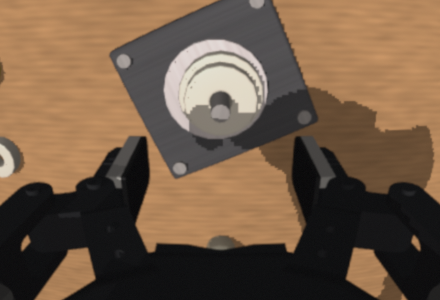

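View pics/w12.png

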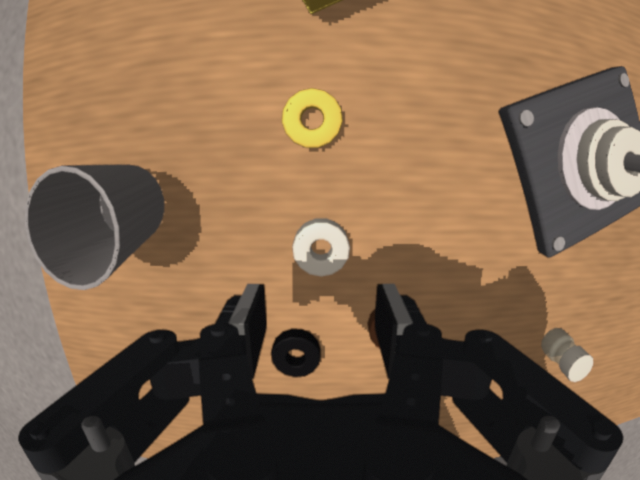

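w11 shows both rings flat and concentric. w12 shows the white 36 mm ring at (321,247), with yellow at (312,118), black at (296,352) and brown at (378,325). All three sit clear of the fingers' path. Grasping.

```bash
python3 c2.py 0.4810 0.2558 0.002 0.030 w13
```

```text
27.9917 [0.48080227 0.25575886 0.0018378 ] [ 0.25910643 -0.06590981  0.58126669]
28.2667 0.033787222067614364 [0.48115398 0.25588494 0.00259166] [-1.42595424 -0.76920392  5.07467563]
28.9667 0.03400766156736414 [-0.93169661 -0.43843894 -1.0426335 ]
```

View pics/w13c.png

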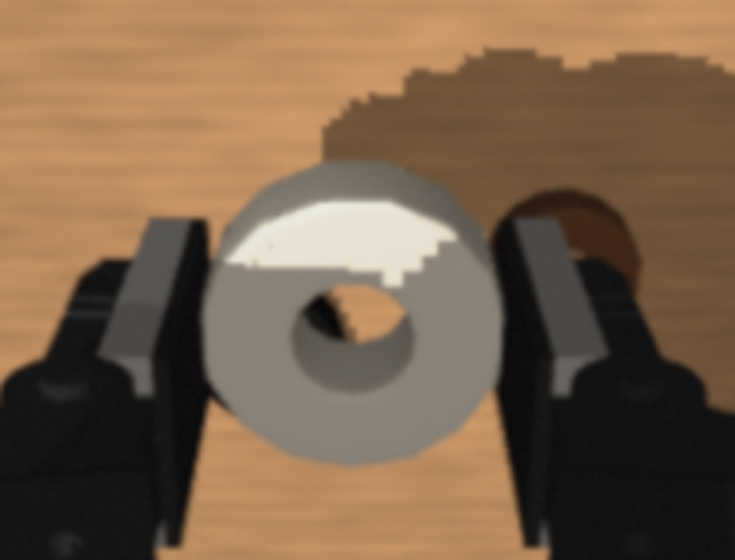

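w13c shows the small white ring held, bore at crop (353,338.5), so full (320.9,316.7).

```bash
python3 d2.py 320.9 316.7 0.0025 -0.0004
```

```text
target 0.5486795295289948 0.06047605490253562 [-0.00120953  0.00109605 -0.0115    ]
30.4667 [0.54917793 0.06100863 0.08218792] [-0.46581169 -0.22127767  0.22263544]
[(79.5, np.float64(1.3), np.float64(-0.1), np.float64(-0.4)), (77.5, np.float64(0.9), np.float64(0.7), np.float64(-0.2)), (75.5, np.float64(0.0), np.float64(-0.2), np.float64(-1.1)), (73.5, np.float64(0.2), np.float64(0.5), np.float64(-0.1)), (71.5, np.float64(0.8), np.float64(-0.2), np.float64(-0.7)), (69.5, np.float64(0.2), np.float64(-0.9), np.float64(-0.5))]
31.9667 0.06949999999999999 [ 0.16844704 -0.94164735 -0.51211246]
```

Threaded with no contact. The medium ring's top is at 52 mm, so contact is expected at TCP z of about 54.5 mm.

```bash
python3 e2.py 0.0695 0.0545 w14
```

```text
[(63.5, np.float64(1.7), np.float64(-0.2), np.float64(-0.8)), (57.5, np.float64(0.4), np.float64(-0.8), np.float64(-1.1))]
[(56.5, np.float64(0.6), np.float64(-0.1), np.float64(0.5)), (55.5, np.float64(0.2), np.float64(-0.2), np.float64(0.3)), (54.5, np.float64(0.6), np.float64(0.3), np.float64(1.5)), (53.5, np.float64(0.7), np.float64(-0.2), np.float64(2.3)), (52.5, np.float64(-0.4), np.float64(0.0), np.float64(4.8))]
33.7167 [0.54889756 0.06047877 0.05284185] [-0.41251641  0.02465555  4.83390929]
```

View pics/w14.png

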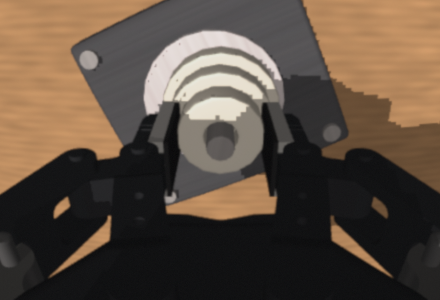

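```bash
python3 - <<'E'
from bench import *
from h import *
x,y=np.load("tgt.npy")
set_gripper(0.055)
line_to([x,y,0.15],rate=0.25)
f=grab_frame("wrist"); cv2.imwrite("pics/w15.png",cv2.resize(f["pixels"][170:320,220:430],None,fx=3.5,fy=3.5))
move_pose([0.40,-0.05,0.25],[180,0,0]); wait(0.3)
s=observe(); print(s["time_s"],s["contact_force"])
f=grab_frame("scene"); cv2.imwrite("pics/s15.png",cv2.resize(f["pixels"][200:320,200:460],None,fx=3,fy=3,interpolation=cv2.INTER_CUBIC))
cv2.imwrite("pics/s15h.png",cv2.resize(f["pixels"][225:295,315:395],None,fx=8,fy=8,interpolation=cv2.INTER_CUBIC))
tw=np.array([0.5479,0.0594])
for r,z in [(.028,.038),(.023,.052),(.018,.066),(0,.074)]: print(z,(proj(f,[*tw,z])[0]-[315,225])*8)
E
```

```text
35.8417 [0.82771272 0.59959859 0.23859934]
0.038 [306.00093169 246.40879748]
0.052 [308.38268395 208.51001128]
0.066 [310.79128749 170.18396352]
0.074 [312.17986337 148.08874352]
```

View pics/w15.png

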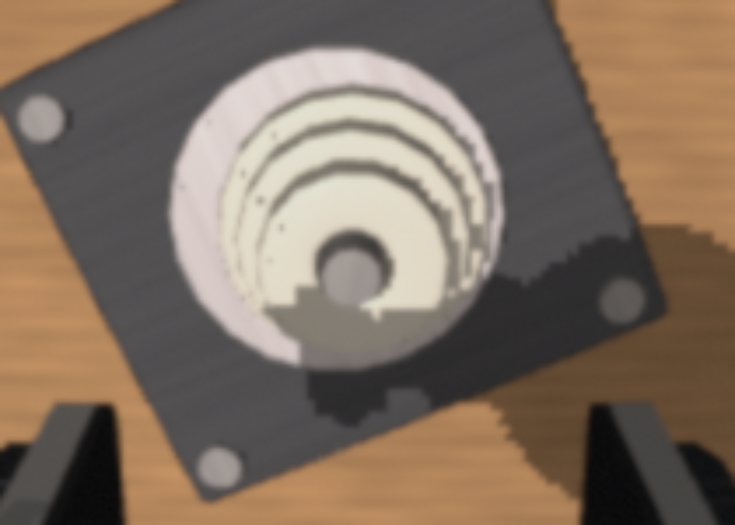

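View pics/s15h.png

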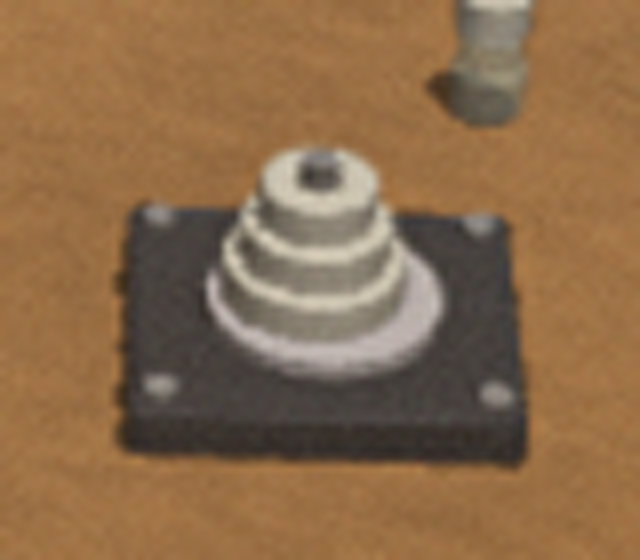

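View pics/s15.png

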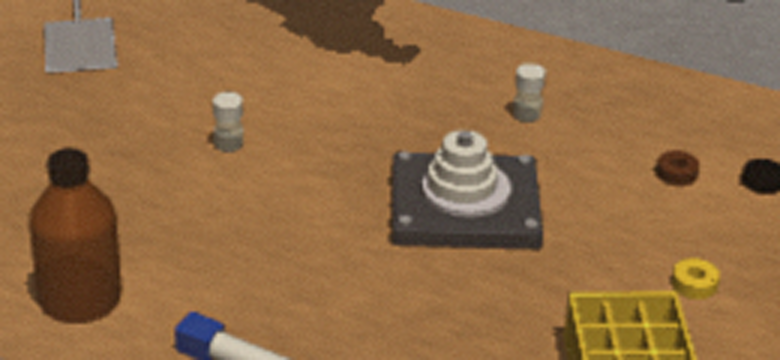

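The three rings are stacked flat with no gaps. In the scene crop the top face is at row 178 against 170 predicted, which is 1 real pixel. The spindle shows about 8 mm clear above, and the neighbours are in place. Handing in.

```bash
python3 - <<'E'
from bench import *
print(sign_off()); 
E
```

```text
the job is handed in; nothing more can be done
None
```

I threaded the three white rings onto the spindle in the order asked (56, then 46, then 36 mm) and handed the job in with about 36 s of the 72 s used. I found the spindle with the wrist camera and went down with force limits; no ring touched the tip on the way.

- **Forces:** Each ring met its seat within about 1–2 mm of the expected height. The highest forces read were about 5, 7 and 5 N, against the 25 N limit.
- **Final pictures:** The stack lies flat with no gaps, its top within a pixel of the expected height. The spindle tip stands clear above it, and the robot is away from everything. The neighbours I could see in the final crop were where they started. The beaker was outside it, so I did not check it again.
- **Small disagreements:**
    - The gripper width read about 2 mm less than each ring's diameter.
    - The vertical force rose by about 2.5–5.5 N each time the fingers closed on the table. I suspected the fingertips were brushing the table, so I gripped the small ring higher, but it rose about as much.
    - There was a sideways force of about 1.7 N while seating the first ring, which I trimmed out for the other two.

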